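# Reset a second-hand radio clock with the T-pin

### The job

Reset the radio clock that lies on its face on the stall: lift the loose battery cover off its back and lay it flat in the empty metal tray, rib upwards; then take the T-handled pin from its stand, push its point into the square, collared well and press the reset button there fully down for a full second. Finally hang the pin back in its stand as it was and leave the cover in the tray; do not drop the cover or the pin, do not press the button in the oblong well, and leave the other goods on the stall where they are.

Things in the scene. Friction and masses are not known exactly. Their poses are not given: they have to be found in the camera images.
- clock: radio clock lying face down, fixed; grey case 140 (x) x 200 (y) x 50 mm tall. Origin: centre of underside, z up. Battery opening in its upturned back: centre (0, +20 mm), 78 (x) x 118 (y) mm, floor 30 mm up; four cells in its +x half stay, two button wells in its -x half. At start the cover closes it, in a 4 mm deep rebate (underside 46 mm up, 2 mm play), flush with the back.
- cover: loose black battery cover: plate 90 mm (x) by 130 mm (y), 4 mm thick, with a grey finger rib on top, 14 mm wide (x), 70 mm long (y), rising 28 mm above the plate (32 mm above the underside). Origin: centre of its underside; z up. 70 g. Lifts straight off; nothing latches it.
- reset_well (a point): centre of the mouth of the reset well, 35 mm above the clock's underside: a square well, 18 mm wide, with a raised collar (24 mm outside, 5 mm high) round its mouth. The white round button (15 mm) lies at the bottom, its top 17 mm below this point; it travels 6 mm down. Too narrow for a finger.
- reset (a joint): reset button: 0 = up, 0.006 m = fully down; about 5 N holds it down, and it springs back.
- set_well (a point): centre of the mouth of the other well (alarm set), oblong 16 x 36 mm without a collar, 30 mm above the clock's underside; its button is 12 mm below. Not to be pressed.
- set (a joint): alarm-set button: 0 = up, 0.006 m = fully down.
- pin: T-handled pin: steel rod 8 mm thick, 80 mm long, hanging straight down from the middle of a wooden cross bar 120 mm long (y), 20 mm wide (x), 22 mm high. Origin: the rod's tip; z up along the rod; the bar spans z = 80 to 102 mm. 90 g.
- pin_handle (a point): centre of the pin's wooden bar, 91 mm above the tip.
- stand: dark wooden stand for the pin, fixed: foot 80 (x) x 140 (y) x 10 mm; two uprights at y = +-44 mm (16 mm thick in y), tops 100 mm up, carry the ends of the bar, the rod hanging between them. 10 mm high cheeks on top leave a 28 mm wide slot (in x) for the 20 mm bar. Origin: centre of underside. In it the pin's tip is 20 mm above the table, the bar along y.
- stand_rest (a point): middle of the stand at the height where the underside of the bar rests (100 mm above the table); x and y axes as the stand's.
- tray: empty shallow aluminium tray, does not move: 150 mm (x) by 190 mm (y), 18 mm tall, walls and floor 5 mm thick. Origin: centre of the underside. The cover fits in flat with its length along the tray's.
- vase: small white vase, 85 mm tall, 54 mm across; stock for sale, stays where it is. Origin: centre of its underside.
- candlestick: brass candlestick, 95 mm tall, 52 mm across; stock for sale, stays where it is. Origin: centre of its underside.
- goblet: open brass cup, 80 mm tall, 68 mm across; stock for sale, stays where it is. Origin: centre of its underside.
- mug: blue mug with a handle, 85 mm tall, 76 mm across; stock for sale, stays where it is. Origin: centre of its underside.
- jar: white jar with a steel cap, 90 mm tall, 60 mm across; stock for sale, stays where it is. Origin: centre of its underside.
- book: closed red book lying flat, 190 (x) x 130 (y) x 28 mm; stock for sale, stays where it is. Origin: centre of its underside.
- bowl: steel bowl, 45 mm tall, 100 mm across; stock for sale, stays where it is. Origin: centre of its underside.
Not all that is in view belongs to the job. Of the things that look like the pin, the largest one is meant.

How it is judged:
By the outcome, as a careful person would: the job done as asked, in the order asked, and still so for the second after the job is handed in, with the robot touching nothing.
It also fails if it takes over 61 s, if anything falls off the work surface, if the arm or the gripper's body presses on something with over 40 N, if the wrist force passes 120 N, or if a joint passes its speed limit or range.

### The arm

A 6-joint arm with a two-finger parallel gripper is mounted at the origin on the work surface. World frame = base frame: x ahead of the robot, y to its left, z up, the work surface at z = 0. Lengths are in m, angles in degrees, forces in N, time in s.
With the tool pointing down it reaches from about 0.375 to 0.9 m from the base axis. Payload 3.1 kg.
Tool frame: the origin (TCP) lies on the centre line of the jaws, within the pads' length; the fingertips stand 19 mm ahead of it and the grasp point (between the pads) is the TCP (tips_ahead is the distance from the TCP to the fingertips, in m); z points along the fingers, y is the line along which they close (so a half turn about z gives the same grasp; the last joint's range is limited). The gripper opens to 87 mm and grips with 3 to 60 N. Pads are 19 mm wide; open, the fingers measure 117 mm over their backs; the gripper's body (75 mm by 190 mm) begins 51 mm behind the grasp point.
Start: joints at [53.027, 30.224, 82.088, -0, 67.689, -10.227], TCP at [0.281, 0.558, 0.242] pointing down, gripper open.
Joint ranges: [-176.69, 176.69], [-43.24, 126.21], [12.49, 139.97], [-82, 262], [0, 151.66], [-163.58, 163.58]. Speed limits (degrees/s): [159.86, 159.86, 180, 180, 180, 180].

### API

Orientations are given as a 3x3 rotation matrix whose columns are the frame's x, y, z axes.
In Python, from rig import read_state, capture, hand_in, trace, landmark_of, tips_ahead gives the robot as it stands.
- The arm moves only by the shell command python3 -m jog 'ROWS'. ROWS is JSON, a list of rows, each an object of numbers: "tx", "ty", "tz": the shift along the tool's x, y, z in cm; "roll": the turn about the tool's z in rad; "jaw": the opening, from 0 (shut) to 1 (fully open). A call has 1 to 8 rows; each row shifts and turns the commanded pose from where the row before left it, along the tool's axes as they then stand; what a row does not reach is not made up. A row lasts 1/10 s, in which the tool goes at most 50 mm and 8.59 degrees, less where a joint would pass 70% of its speed; a pose out of reach is approached as far as the arm can. A call with a gripper value outside its range is refused whole. The fingers move at their own pace and stop on an object; the grip force is fixed at half the most. Time passes only in rows, so rows that do not move let the fingers close. It gives the time, the measured TCP pose, the force, the opening and the grip force at its end, in the units of the state.
- read_state(): the state, without advancing time (a new reading comes with each control period).
- capture(name): name is "scene" or "top"; returns a dict with "img" (400x640x3 uint8, red, green, blue), "vertical_fov" (degrees; the focal length in pixels is half the picture's height over the tangent of half this angle, whatever the lens; pixels are square), "cx", "cy" (the principal point, pixels), "cam_to_world" (4x4, takes a point from camera to world coordinates). Camera axes: x right, y up, looking along -z (the intrinsics and any distortion apply to the point x, -y, -z); pixel columns grow to the right and rows downward; lengths in m; the calibration is good to about 2 mm. A picture is of the moment at which its call begins. There is no depth.
- hand_in(): hands the job in; it is judged then, once.
Trained networks look in the newest picture that a camera, given by its name, has taken for a name from the list of things; names that differ only in an ending like _2 or _b are one class to them, and where a whole thing is asked for, a point or a joint stands for the part that bears it (a point fixed in the world has none). Each returns a list of dicts, best first, with "p" (0 to 1); they miss things now and then, are a little off and sometimes report something else, mostly with a low value. They report only what shows in the picture. A call takes as long as a camera call. They do not tell look-alikes from the thing itself.
- trace(camera, thing): "pixels" (400x640 bool, what is visible of it) and "bbox" ([left, top, width, height] in pixels, round what is visible of it).
- landmark_of(camera, thing): "point" ([row, column] in pixels: a listed point, or the origin of a listed thing).
The state is a dict: "time_s": time; "joint_positions": joint angles; "qvel": joint speeds; "tau": joint torques, N m; "position": TCP position; "tcp_rot": TCP orientation; "force": force on the tool from outside, world axes, zero at the start; "moment": the same for the moment, N m; "opening": opening from 0.0 (shut) to 1.0 (fully open); "grasp_force": force on a finger pad.
Only numpy, scipy, OpenCV 4.12 (cv2) and the standard library are available. Lean on these libraries where they do the work, as an engineer would, in place of code of your own. Each camera call takes 0.05 s, during which the arm holds its last target. There are 200 camera calls.

## Working session

There is one attempt and no reset: what is moved stays moved. The work goes in short steps, Python scripts to look and compute and a shell command to move; the robot and the scene stay as the last step left them, time stands still between calls to the robot, and variables do not carry over. Pictures are saved under pics/ and viewed, at most 10 in all, crops included, and the job is handed in when it is done.

```bash
mkdir -p pics; ls
cat > h.py <<'E'
import numpy as np, cv2
from rig import *
def K(c):
    f=200/np.tan(np.radians(c["vertical_fov"]/2)); return f,c["cx"],c["cy"]
def ray(c,row,col):
    f,cx,cy=K(c); M=np.array(c["cam_to_world"]); d=M[:3,:3]@np.array([(col-cx)/f,-(row-cy)/f,-1]); return M[:3,3],d
def at(c,row,col,z):
    o,d=ray(c,row,col); return o+d*(z-o[2])/d[2]
def proj(c,p):
    f,cx,cy=K(c); M=np.array(c["cam_to_world"]); q=M[:3,:3].T@(np.array(p)-M[:3,3]); return cy-f*q[1]/-q[2], cx+f*q[0]/-q[2]
E
python3 - <<'E'
from h import *
for n in ("scene","top"):
    c=capture(n); print(n,{k:(np.round(v,3).tolist() if k!="img" else v.shape) for k,v in c.items()})
    cv2.imwrite(f"pics/{n}0.png",c["img"][:,:,::-1])
    for t in ["clock","cover","pin","pin_handle","stand","stand_rest","tray","reset_well","set_well","vase","candlestick","goblet","mug","jar","book","bowl"]:
        r=landmark_of(n,t); print(t,[(round(x["p"],2),np.round(x["point"]).tolist()) for x in r][:4])
print(read_state())
E
```

```text
pics
scene {'img': (400, 640, 3), 'vertical_fov': 50.605, 'cx': 318.314, 'cy': 194.837, 'cam_to_world': [[-0.226, -0.736, 0.638, 1.325], [0.974, -0.177, 0.141, 0.151], [0.009, 0.653, 0.757, 1.001], [0.0, 0.0, 0.0, 1.0]]}
clock [(0.82, [200.0, 336.0])]
cover [(0.84, [193.0, 341.0])]
pin [(0.82, [225.0, 436.0]), (0.73, [274.0, 438.0]), (0.62, [189.0, 418.0]), (0.38, [248.0, 500.0])]
pin_handle [(0.82, [202.0, 448.0]), (0.71, [173.0, 416.0]), (0.53, [259.0, 447.0]), (0.48, [227.0, 437.0])]
stand [(0.72, [227.0, 438.0])]
stand_rest [(0.59, [206.0, 446.0])]
tray [(0.57, [184.0, 244.0]), (0.2, [172.0, 379.0])]
reset_well [(0.69, [197.0, 358.0])]
set_well [(0.91, [188.0, 336.0])]
vase [(0.73, [163.0, 294.0])]
candlestick [(0.67, [172.0, 378.0])]
goblet [(0.87, [274.0, 383.0]), (0.61, [226.0, 437.0])]
mug [(0.88, [250.0, 252.0])]
jar [(0.81, [246.0, 500.0])]
book []
bowl [(0.62, [276.0, 318.0])]
top {'img': (400, 640, 3), 'vertical_fov': 42.147, 'cx': 324.574, 'cy': 203.442, 'cam_to_world': [[0.008, 0.997, -0.072, 0.427], [-1.0, 0.009, 0.011, 0.004], [0.011, 0.071, 0.997, 1.833], [0.0, 0.0, 
[... 927 characters left out ...]
2.58571623e-04,
        6.76895493e+01, -1.02269454e+01]), 'qvel': array([-0.00381525, -0.08184425, -0.05062956,  0.06462312, -0.08726581,
       -0.01638328]), 'tau': array([-1.36347819e-03, -4.40004909e+01, -1.76978016e+01,  6.33255439e-02,
        5.05246664e-02,  4.59140139e-06]), 'position': array([0.28122342, 0.55812211, 0.24155955]), 'tcp_rot': array([[-8.93009349e-01,  4.50038113e-01, -4.18829695e-06],
       [ 4.50038113e-01,  8.93009349e-01,  1.37832864e-06],
       [ 4.36048875e-06, -6.54032901e-07, -1.00000000e+00]]), 'force': array([ 0.15047796, -0.27525197,  0.71383076]), 'moment': array([ 0.05150986, -0.01440482, -0.01377461]), 'grasp_force': 0.0, 'opening': 1.000919912062578}
```

View pics/scene0.png

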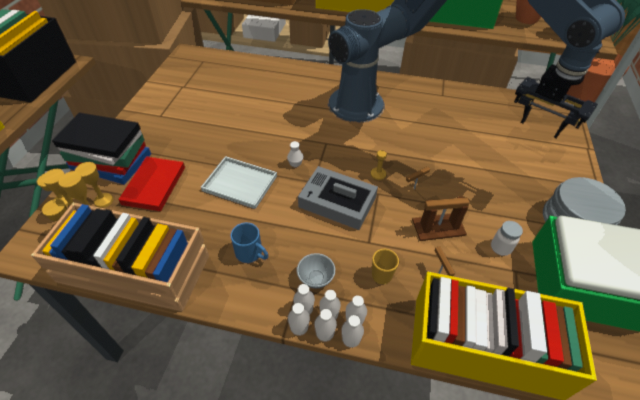

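View pics/top0.png

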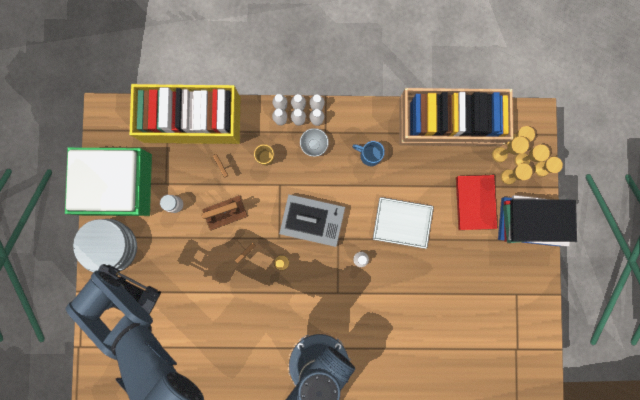

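```bash
cat >> h.py <<'E'
from scipy.optimize import minimize
import itertools
S=4
def box(x0,x1,y0,y1,z0,z1): return np.array(list(itertools.product((x0,x1),(y0,y1),(z0,z1))))/1000
B={"clock":[box(-70,70,-100,100,0,50)],
"cover":[box(-45,45,-65,65,46,50),box(-7,7,-35,35,50,78)],
"tray":[box(-75,75,-95,95,0,18)],
"stand":[box(-40,40,-70,70,0,10),box(-20,20,36,52,10,100),box(-20,20,-52,-36,10,100),box(-20,20,36,52,100,110),box(-20,20,-52,-36,100,110),box(-10,10,-60,60,100,122),box(-4,4,-4,4,20,100)],
"cov":[box(-45,45,-65,65,0,4),box(-7,7,-35,35,4,32)],
"pin":[box(-10,10,-60,60,80,102),box(-4,4,-4,4,0,80)]}
def sil(c,boxes,q,z=0):
    m=np.zeros((400*S,640*S),np.uint8); a=q[2]; R=np.array([[np.cos(a),-np.sin(a),0],[np.sin(a),np.cos(a),0],[0,0,1]])
    for b in boxes:
        P=b@R.T+[q[0],q[1],z]; uv=np.array([proj(c,p)[::-1] for p in P])
        h=cv2.convexHull(((uv+.5)*S).astype(np.float32)).round().astype(np.int32); cv2.fillConvexPoly(m,h,1)
    return m
def fit(views,boxes,q0,z=0):
    # views: [(cam,mask)]
    big=[(c,np.kron(m.astype(np.uint8),np.ones((S,S),np.uint8))) for c,m in views]
    def cost(u):
        q=[u[0]/100,u[1]/100,u[2]/10]; t=0
        for c,m in big:
            s=sil(c,boxes,q,z); t+=1-(s&m).sum()/((s|m).sum()+1)
        return t/len(big)
    best=None
    u0=[q0[0]*100,q0[1]*100,q0[2]*10]
    for d in (0,.7,-.7):
        r=minimize(cost,u0,method="Nelder-Mead",options=dict(initial_simplex=np.array(u0)+np.array([[0,0,d],[1,0,d],[0,1,d],[.5,.5,d+1]]),xatol=.01,fatol=1e-4))
        if best is None or r.fun<best.fun: best=r
    u=best.x; return np.round([u[0]/100,u[1]/100,u[2]/10],4),round(best.fun,3)
def mask(cam,thing,near=None):
    r=trace(cam,thing)
    if near is not None and r:
        r=sorted(r,key=lambda x:np.hypot(x["bbox"][0]+x["bbox"][2]/2-near[1],x["bbox"][1]+x["bbox"][3]/2-near[0]))
    return np.array(r[0]["pixels"]) if r else None
E
python3 - <<'E'
from h import *
C={n:capture(n) for n in("scene","top")}
near={"scene":{"clock":(197,338),"cover":(190,343),"tray":(182,240),"stand":(217,440),"pin":(210,446)},
"top":{"clock":(219,312),"cover":(217,304),"tray":(223,403),"stand":(212,225),"pin":(210,223)}}
M={}
for n in C:
    for t in near[n]:
        M[n,t]=mask(n,t,near[n][t]); ys,xs=np.nonzero(M[n,t]); print(n,t,len(ys),ys.min(),ys.max(),xs.min(),xs.max())
    M[n,"clock"]|=M[n,"cover"]; M[n,"stand"]|=M[n,"pin"]
B["clock"]=B["clock"]+[box(-7,7,20-35,20+35,50,78)]
for t in("clock","cover","tray","stand"):
    ys,xs=np.nonzero(M["top",t]); p=at(C["top"],ys.mean(),xs.mean(),.03)
    (_,_),(w,h),_=cv2.minAreaRect(np.stack([xs,ys],1).astype(np.float32))
    a0=.3 if t=="stand" else -.1
    for vs in (["scene","top"],["scene"],["top"]):
        print(t,vs,*fit([(C[n],M[n,t]) for n in vs],B[t],[p[0],p[1],a0]))
a=cv2.resize(C["scene"]["img"][150:300,380:530],None,fx=4,fy=4,interpolation=cv2.INTER_CUBIC)
b=C["top"]["img"][140:275,190:290]; b=cv2.resize(b,(200*2-200,270)); b=np.vstack([b,np.zeros((330,200,3),np.uint8)])
cv2.imwrite("pics/crop1.png",np.hstack([a,b])[:,:,::-1])
E
```

```text
scene clock 1980 167 227 298 376
scene cover 1055 178 211 320 369
scene tray 529 197 223 424 469
scene stand 1302 196 240 412 467
scene pin 452 197 222 425 468
top clock 1410 195 246 280 343
top cover 973 203 234 286 326
top tray 2368 197 247 373 432
top stand 679 196 229 203 246
top pin 179 203 216 203 236
clock ['scene', 'top'] [ 0.4965  0.028  -0.2195] 0.045
clock ['scene'] [ 0.4951  0.027  -0.2078] 0.052
clock ['top'] [ 0.4971  0.029  -0.2235] 0.032
cover ['scene', 'top'] [ 0.5011  0.048  -0.212 ] 0.054
cover ['scene'] [ 0.499   0.0481 -0.22  ] 0.039
cover ['top'] [ 0.5022  0.0476 -0.198 ] 0.045
tray ['scene', 'top'] [ 0.4932 -0.2899 -0.1622] 0.513
tray ['scene'] [ 0.4921 -0.287  -0.1   ] 1.0
tray ['top'] [ 0.4932 -0.2899 -0.1622] 0.027
stand ['scene', 'top'] [0.5233 0.3361 0.3724] 0.105
stand ['scene'] [0.5215 0.336  0.3744] 0.075
stand ['top'] [0.5239 0.3372 0.3927] 0.121
```

View pics/crop1.png

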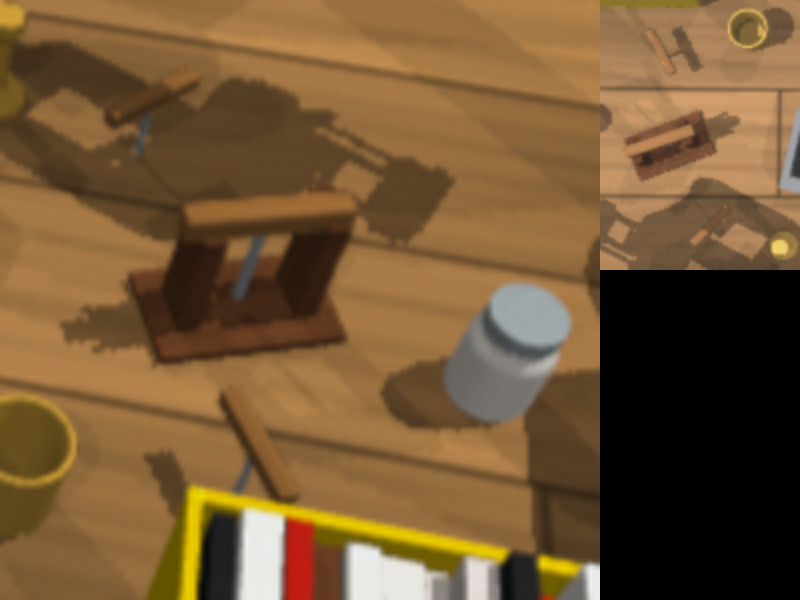

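Three T-pins show up, listed by scene row, column: (205,446) hangs in the stand, (173,416) is small and stands by the candlestick, and (259,447) is small and stands by the yellow crate. The crop shows the one in the stand is the largest, so that one is meant. Next I move above the cover.

```bash
python3 -m jog '[{"tx":-3.55,"ty":-2.97,"jaw":1},{"tx":-3.55,"ty":-2.97},{"tx":-3.55,"ty":-2.97},{"tx":-3.55,"ty":-2.97},{"tx":-3.55,"ty":-2.97},{"tx":-3.55,"ty":-2.97},{"tx":-3.55,"ty":-2.97},{"tx":-3.55,"ty":-2.97}]'
python3 -m jog '[{"tx":-3.55,"ty":-2.97},{"tx":-3.55,"ty":-2.97},{"tx":-3.55,"ty":-2.97},{"tx":-3.55,"ty":-2.97},{"roll":0.146},{"roll":0.146},{"roll":0.146},{"roll":0.146}]'
python3 -m jog '[{"roll":0.146},{"roll":0.146},{"roll":0.146},{"roll":0.146},{"roll":0.146},{},{}]'
cat >> h.py <<'E'
def rows(x,y,z=None,yaw=None):
    s=read_state(); R=np.array(s["tcp_rot"]); p=np.array(s["position"]); d=np.array([x,y,p[2] if z is None else z])-p
    cy=np.arctan2(R[1,1],R[0,1]); print("t",round(s["time_s"],2),"p",p.round(4),"yaw",cy.round(4),"F",np.round(s["force"],1),"open",round(s["opening"],3),"q6",s["joint_positions"][5].round(1))
    print("shift cm",(R.T@d*100).round(2),"roll",None if yaw is None else round(cy-yaw,4))
E
python3 -c "
from h import *
rows(.501,.048,.072,-.213)"
```

```text
t 2.3 p [0.2812 0.5581 0.2416] yaw 1.104 F [-0.8  0.1  0.2] open 0.997 q6 -10.2
shift cm [-42.58 -35.67  16.95] roll 1.317$[0]: bad value
$[0]: bad value
$[0]: bad value
```

```bash
python3 -m jog '[{"tx":-3.55,"ty":-2.97,"tz":0,"roll":0,"jaw":1},{"tx":-3.55,"ty":-2.97,"tz":0,"roll":0,"jaw":1},{"tx":-3.55,"ty":-2.97,"tz":0,"roll":0,"jaw":1},{"tx":-3.55,"ty":-2.97,"tz":0,"roll":0,"jaw":1},{"tx":-3.55,"ty":-2.97,"tz":0,"roll":0,"jaw":1},{"tx":-3.55,"ty":-2.97,"tz":0,"roll":0,"jaw":1},{"tx":-3.55,"ty":-2.97,"tz":0,"roll":0,"jaw":1},{"tx":-3.55,"ty":-2.97,"tz":0,"roll":0,"jaw":1}]'; python3 -m jog --help | head -20
```

```text
time_s: 3.1
position: [0.4285, 0.2165, 0.2419]
tcp_rot: [[-0.893, 0.45, 0.001], [0.45, 0.893, 0.0], [-0.001, 0.001, -1.0]]
force: [0.9, -0.2, 0.1]
opening: 0.995
grasp_force: 0.0invalid input: not JSON, or not a number
```

```bash
python3 -m jog '[{"tx":-3.55,"ty":-2.97,"tz":0,"roll":0,"jaw":1},{"tx":-3.55,"ty":-2.97,"tz":0,"roll":0,"jaw":1},{"tx":-3.55,"ty":-2.97,"tz":0,"roll":0,"jaw":1},{"tx":-3.55,"ty":-2.97,"tz":0,"roll":0,"jaw":1},{"tx":0,"ty":0,"tz":0,"roll":0.146,"jaw":1},{"tx":0,"ty":0,"tz":0,"roll":0.146,"jaw":1},{"tx":0,"ty":0,"tz":0,"roll":0.146,"jaw":1},{"tx":0,"ty":0,"tz":0,"roll":0.146,"jaw":1}]'
python3 -m jog '[{"tx":0,"ty":0,"tz":0,"roll":0.146,"jaw":1},{"tx":0,"ty":0,"tz":0,"roll":0.146,"jaw":1},{"tx":0,"ty":0,"tz":0,"roll":0.146,"jaw":1},{"tx":0,"ty":0,"tz":0,"roll":0.146,"jaw":1},{"tx":0,"ty":0,"tz":0,"roll":0.146,"jaw":1},{"tx":0,"ty":0,"tz":0,"roll":0,"jaw":1},{"tx":0,"ty":0,"tz":0,"roll":0,"jaw":1}]'
python3 -c "
from h import *
rows(.501,.048,.072,-.213)"
```

```text
time_s: 3.9
position: [0.5013, 0.0478, 0.2416]
tcp_rot: [[-0.491, 0.871, 0.0], [0.871, 0.491, 0.0], [-0.0, 0.0, -1.0]]
force: [-0.4, -0.2, 0.7]
opening: 1.003
grasp_force: 0.0
time_s: 4.6
position: [0.5013, 0.0482, 0.2416]
tcp_rot: [[0.205, 0.979, 0.0], [0.979, -0.205, -0.0], [-0.0, 0.0, -1.0]]
force: [-0.2, -0.1, 0.1]
opening: 0.996
grasp_force: 0.0
t 4.6 p [0.5013 0.0482 0.2416] yaw -0.2069 F [-0.2 -0.1  0.1] open 0.996 q6 4.6
shift cm [-0.02 -0.03 16.96] roll 0.0061
```

```bash
python3 -m jog '[{"tx":0,"ty":0,"tz":3.5,"roll":0,"jaw":1},{"tx":0,"ty":0,"tz":3.5,"roll":0,"jaw":1},{"tx":0,"ty":0,"tz":3.5,"roll":0,"jaw":1},{"tx":0,"ty":0,"tz":2.5,"roll":0,"jaw":0.6},{"tx":0,"ty":0,"tz":1.5,"roll":0,"jaw":0.6},{"tx":0,"ty":0,"tz":1.2,"roll":0,"jaw":0.6},{"tx":0,"ty":0,"tz":1.0,"roll":0,"jaw":0.6},{"tx":0,"ty":0,"tz":0,"roll":0,"jaw":0.6}]'
python3 -m jog '[{"tx":0,"ty":0,"tz":0,"roll":0,"jaw":0.3},{"tx":0,"ty":0,"tz":0,"roll":0,"jaw":0},{"tx":0,"ty":0,"tz":0,"roll":0,"jaw":0},{"tx":0,"ty":0,"tz":0,"roll":0,"jaw":0},{"tx":0,"ty":0,"tz":0,"roll":0,"jaw":0},{"tx":0,"ty":0,"tz":0,"roll":0,"jaw":0},{"tx":0,"ty":0,"tz":0,"roll":0,"jaw":0}]'
```

```text
time_s: 5.4
position: [0.5009, 0.0482, 0.0737]
tcp_rot: [[0.208, 0.978, -0.002], [0.978, -0.208, 0.0], [-0.0, -0.002, -1.0]]
force: [-0.6, -0.6, -0.4]
opening: 0.652
grasp_force: 0.0
time_s: 6.1
position: [0.5014, 0.0481, 0.0748]
tcp_rot: [[0.209, 0.978, 0.0], [0.978, -0.209, -0.0], [0.0, 0.0, -1.0]]
force: [-0.8, 0.1, 1.9]
opening: 0.156
grasp_force: 30.0
```

```bash
python3 -m jog '[{"tx":0,"ty":0,"tz":-0.5,"roll":0,"jaw":0},{"tx":0,"ty":0,"tz":-0.8,"roll":0,"jaw":0},{"tx":0,"ty":0,"tz":-1.5,"roll":0,"jaw":0},{"tx":0,"ty":0,"tz":-2.5,"roll":0,"jaw":0},{"tx":0,"ty":0,"tz":-3,"roll":0,"jaw":0},{"tx":0,"ty":0,"tz":-3,"roll":0,"jaw":0},{"tx":0,"ty":0,"tz":-2,"roll":0,"jaw":0},{"tx":0,"ty":0,"tz":0,"roll":0,"jaw":0}]'
python3 - <<'E'
from h import *
C={n:capture(n) for n in("scene","top")}
t=[(r["p"],r["bbox"]) for r in trace("scene","tray")]; print(t)
m=mask("scene","tray",(182,240)); mt=mask("top","tray",(223,403)); print(m.sum(),mt.sum())
print(fit([(C["top"],mt)],B["tray"],[.493,-.29,-.16]))
if m.sum()>1500: print(fit([(C["scene"],m)],B["tray"],[.493,-.29,-.16]))
rows(.493,-.29,None,-.162)
cv2.imwrite("pics/lift.png",cv2.resize(C["scene"]["img"][100:260,180:420],None,fx=3.3,fy=3.3)[:,:,::-1])
E
```

```text
time_s: 6.9
position: [0.5032, 0.048, 0.2108]
tcp_rot: [[0.208, 0.978, 0.007], [0.978, -0.208, -0.001], [0.001, 0.007, -1.0]]
force: [0.6, -0.3, -0.8]
opening: 0.16
grasp_force: 30.0
[(0.66, [201.2, 158.3, 79.8, 49.0]), (0.6, [319.6, 150.2, 54.7, 29.6])]
2310 2313
(array([ 0.4939, -0.2901, -0.1664]), np.float64(0.033))
(array([ 0.4897, -0.2917, -0.1459]), np.float64(0.037))
t 7.15 p [0.5002 0.0483 0.2063] yaw -0.21 F [-0.7  0.3 -0.2] open 0.156 q6 4.8
shift cm [-3.323e+01  6.350e+00 -1.000e-02] roll -0.048
```

View pics/lift.png

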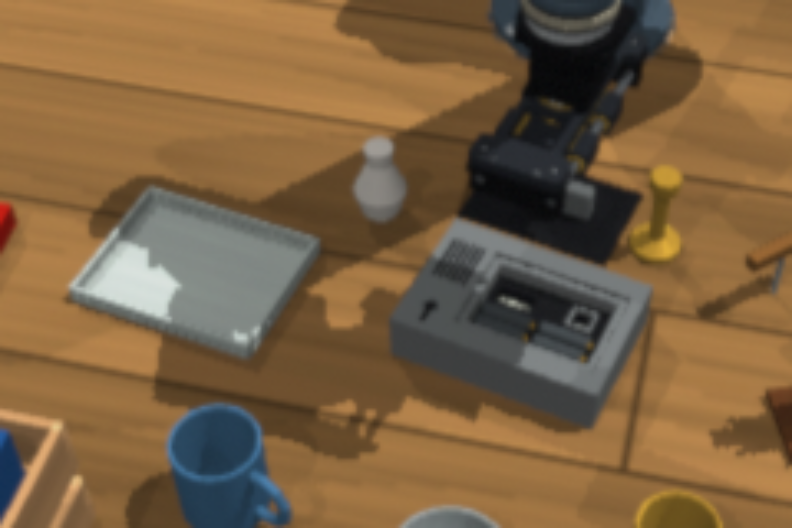

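```bash
python3 -m jog '[{"tx":-2,"ty":0.4,"tz":0,"roll":0,"jaw":0},{"tx":-4,"ty":0.75,"tz":0,"roll":0,"jaw":0},{"tx":-4.5,"ty":0.85,"tz":0,"roll":0,"jaw":0},{"tx":-4.5,"ty":0.85,"tz":0,"roll":0,"jaw":0},{"tx":-4.5,"ty":0.85,"tz":0,"roll":0,"jaw":0},{"tx":-4.5,"ty":0.85,"tz":0,"roll":0,"jaw":0},{"tx":-4.5,"ty":0.85,"tz":0,"roll":0,"jaw":0},{"tx":-3,"ty":0.55,"tz":0,"roll":0,"jaw":0}]'
python3 -m jog '[{"tx":-1.8,"ty":0.3,"tz":0,"roll":0,"jaw":0},{"tx":0,"ty":0,"tz":2.5,"roll":-0.05,"jaw":0},{"tx":0,"ty":0,"tz":3.5,"roll":0,"jaw":0},{"tx":0,"ty":0,"tz":3.5,"roll":0,"jaw":0},{"tx":0,"ty":0,"tz":3,"roll":0,"jaw":0},{"tx":0,"ty":0,"tz":2,"roll":0,"jaw":0},{"tx":0,"ty":0,"tz":0.5,"roll":0,"jaw":0},{"tx":0,"ty":0,"tz":0,"roll":0,"jaw":0}]'
python3 -c "
from h import *
rows(.492,-.291,.034,-.157)"
```

```text
time_s: 7.95
position: [0.4932, -0.2755, 0.2061]
tcp_rot: [[0.211, 0.978, -0.001], [0.978, -0.211, 0.0], [0.0, -0.001, -1.0]]
force: [0.9, -0.3, -0.2]
opening: 0.161
grasp_force: 30.0
time_s: 8.75
position: [0.4924, -0.2894, 0.0564]
tcp_rot: [[0.159, 0.987, -0.002], [0.987, -0.159, 0.002], [0.002, -0.003, -1.0]]
force: [0.3, -0.2, -0.6]
opening: 0.16
grasp_force: 30.0
t 8.75 p [ 0.4924 -0.2894  0.0564] yaw -0.1594 F [ 0.3 -0.2 -0.6] open 0.16 q6 -32.5
shift cm [-0.17 -0.01  2.24] roll -0.0024
```

Well aligned, so I lower slowly to contact.

```bash
python3 -m jog '[{"tx":0,"ty":0,"tz":0.8,"roll":0,"jaw":0},{"tx":0,"ty":0,"tz":0.5,"roll":0,"jaw":0},{"tx":0,"ty":0,"tz":0.3,"roll":0,"jaw":0},{"tx":0,"ty":0,"tz":0.2,"roll":0,"jaw":0},{"tx":0,"ty":0,"tz":0.1,"roll":0,"jaw":0},{"tx":0,"ty":0,"tz":0.1,"roll":0,"jaw":0},{"tx":0,"ty":0,"tz":0,"roll":0,"jaw":0}]'
python3 -m jog '[{"tx":0,"ty":0,"tz":0.1,"roll":0,"jaw":0},{"tx":0,"ty":0,"tz":0.1,"roll":0,"jaw":0},{"tx":0,"ty":0,"tz":0,"roll":0,"jaw":0}]'
```

```text
time_s: 9.45
position: [0.493, -0.2906, 0.0376]
tcp_rot: [[0.159, 0.987, 0.0], [0.987, -0.159, -0.0], [-0.0, 0.0, -1.0]]
force: [-0.4, -0.1, -0.2]
opening: 0.161
grasp_force: 30.0
time_s: 9.75
position: [0.4929, -0.2905, 0.0355]
tcp_rot: [[0.159, 0.987, -0.0], [0.987, -0.159, 0.0], [0.0, -0.0, -1.0]]
force: [0.1, -0.0, -1.4]
opening: 0.156
grasp_force: 30.0
```

```bash
python3 -m jog '[{"tx":0,"ty":0,"tz":0.1,"roll":0,"jaw":0},{"tx":0,"ty":0,"tz":0.1,"roll":0,"jaw":0},{"tx":0,"ty":0,"tz":0,"roll":0,"jaw":0}]'
python3 -m jog '[{"tx":0,"ty":0,"tz":0.05,"roll":0,"jaw":0},{"tx":0,"ty":0,"tz":0,"roll":0,"jaw":0}]'
```

```text
time_s: 10.05
position: [0.493, -0.2906, 0.0338]
tcp_rot: [[0.159, 0.987, 0.0], [0.987, -0.159, -0.0], [-0.0, 0.0, -1.0]]
force: [-1.2, 1.1, 2.9]
opening: 0.162
grasp_force: 30.0
time_s: 10.25
position: [0.493, -0.2906, 0.0338]
tcp_rot: [[0.159, 0.987, 0.0], [0.987, -0.159, -0.0], [-0.0, 0.0, -1.0]]
force: [-1.2, 0.0, 6.3]
opening: 0.161
grasp_force: 30.0
```

```bash
python3 -m jog '[{"tx":0,"ty":0,"tz":0,"roll":0,"jaw":0.3},{"tx":0,"ty":0,"tz":0,"roll":0,"jaw":0.5},{"tx":0,"ty":0,"tz":0,"roll":0,"jaw":0.5},{"tx":0,"ty":0,"tz":0,"roll":0,"jaw":0.5},{"tx":0,"ty":0,"tz":-1,"roll":0,"jaw":0.5},{"tx":0,"ty":0,"tz":-3,"roll":0,"jaw":0.5},{"tx":0,"ty":0,"tz":-5,"roll":0,"jaw":0.5},{"tx":0,"ty":0,"tz":-5,"roll":0,"jaw":0.5}]'
python3 -m jog '[{"tx":0,"ty":0,"tz":-5,"roll":0,"jaw":0.5},{"tx":0,"ty":0,"tz":-3,"roll":0,"jaw":0.5},{"tx":0,"ty":0,"tz":0,"roll":0,"jaw":0.5}]'
python3 - <<'E'
from h import *
C={n:capture(n) for n in("scene","top")}
for n,k in(("scene",(182,240)),("top",(223,403))):
    m=mask(n,"cover",k); print(n,m.sum(),fit([(C[n],m)],B["cov"],[.493,-.29,-.16],.005))
ns={"scene":(210,446),"top":(210,223)}
V=[];
for n in C:
    m=mask(n,"pin",ns[n]); V.append((C[n],m)); print(n,fit([(C[n],m)],[B["pin"][0]+[0,0,.02]] if n=="top" else [b+[0,0,.02] for b in B["pin"]],[.523,.336,.38]))
    for t in("pin_handle","reset_well","set_well","stand_rest"):
        r=landmark_of(n,t); z={"pin_handle":.111,"reset_well":.035,"set_well":.03,"stand_rest":.1}[t]
        print(n,t,[(round(x["p"],2),np.round(x["point"],1).tolist(),at(C[n],*x["point"],z).round(4).tolist()) for x in r])
print(fit(V,[b+[0,0,.02] for b in B["pin"]],[.523,.336,.38]))
rows(.522,.336,.25,.375)
E
```

```text
time_s: 11.05
position: [0.4924, -0.2901, 0.1744]
tcp_rot: [[0.159, 0.987, -0.002], [0.987, -0.159, 0.001], [0.001, -0.002, -1.0]]
force: [0.9, -0.5, -0.4]
opening: 0.5
grasp_force: 0.0
time_s: 11.35
position: [0.4953, -0.2924, 0.2593]
tcp_rot: [[0.159, 0.987, 0.009], [0.987, -0.159, -0.008], [-0.007, 0.011, -1.0]]
force: [-0.1, 0.5, 0.2]
opening: 0.498
grasp_force: 0.0
scene 852 (array([ 0.4906, -0.2924, -0.1644]), np.float64(0.062))
top 350 (array([ 0.5006, -0.2869, -0.1137]), np.float64(0.633))
scene (array([0.5231, 0.3335, 0.3616]), np.float64(0.13))
scene pin_handle [(0.76, [204.4, 445.3], [0.5283, 0.3313, 0.111]), (0.7, [259.1, 447.3], [0.7053, 0.3421, 0.111]), (0.7, [274.3, 381.0], [0.7855, 0.1885, 0.111]), (0.69, [177.6, 418.0], [0.4445, 0.2509, 0.111])]
scene reset_well [(0.63, [196.6, 357.9], [0.4908, 0.089, 0.035])]
scene set_well [(0.71, [188.5, 335.4], [0.4703, 0.016, 0.03])]
scene stand_rest [(0.88, [205.6, 444.2], [0.5236, 0.3307, 0.1])]
top (array([0.5259, 0.334 , 0.316 ]), np.float64(0.214))
top pin_handle [(0.77, [210.3, 219.3], [0.5248, 0.3343, 0.111]), (0.64, [249.7, 245.0], [0.3953, 0.2468, 0.111]), (0.57, [166.0, 218.8], [0.6728, 0.3393, 0.111])]
top reset_well [(0.77, [223.3, 295.2], [0.4863, 0.0857, 0.035]), (0.16, [221.0, 400.1], [0.4973, -0.2781, 0.035])]
top set_well [(0.56, [226.0, 313.2], [0.4776, 0.0233, 0.03]), (0.45, [145.2, 314.0], [0.7612, 0.0233, 0.03])]
top stand_rest [(0.58, [213.0, 221.8], [0.5164, 0.3279, 0.1])]
(array([0.5256, 0.3336, 0.3211]), np.float64(0.194))
t 12.05 p [ 0.4929 -0.2906  0.2528] yaw -0.16 F [ 0.9  0.2 -0.2] open 0.5 q6 -32.5
shift cm [62.32 -7.12  0.3 ] roll -0.535
```

```bash
python3 -m jog '[{"tx":4.44,"ty":-0.487,"tz":0,"roll":0,"jaw":0.5},{"tx":4.44,"ty":-0.487,"tz":0,"roll":0,"jaw":0.5},{"tx":4.44,"ty":-0.487,"tz":0,"roll":0,"jaw":0.5},{"tx":4.44,"ty":-0.487,"tz":0,"roll":0,"jaw":0.5},{"tx":4.44,"ty":-0.487,"tz":0,"roll":0,"jaw":0.5},{"tx":4.44,"ty":-0.487,"tz":0,"roll":0,"jaw":0.5},{"tx":4.44,"ty":-0.487,"tz":0,"roll":0,"jaw":0.5},{"tx":4.44,"ty":-0.487,"tz":0,"roll":0,"jaw":0.5}]'
python3 -m jog '[{"tx":4.44,"ty":-0.487,"tz":0,"roll":0,"jaw":0.5},{"tx":4.44,"ty":-0.487,"tz":0,"roll":0,"jaw":0.5},{"tx":4.44,"ty":-0.487,"tz":0,"roll":0,"jaw":0.5},{"tx":4.44,"ty":-0.487,"tz":0,"roll":0,"jaw":0.5},{"tx":4.44,"ty":-0.487,"tz":0,"roll":0,"jaw":0.5},{"tx":4.44,"ty":-0.487,"tz":0,"roll":0,"jaw":0.5}]'
python3 -m jog '[{"tx":0,"ty":0,"tz":0,"roll":-0.131,"jaw":0.6},{"tx":0,"ty":0,"tz":0,"roll":-0.131,"jaw":0.6},{"tx":0,"ty":0,"tz":0,"roll":-0.131,"jaw":0.6},{"tx":0,"ty":0,"tz":0,"roll":-0.132,"jaw":0.6},{"tx":0,"ty":0,"tz":0,"roll":0,"jaw":0.6},{"tx":0,"ty":0,"tz":0,"roll":0,"jaw":0.6}]'
python3 -c "
from h import *
rows(.5245,.3345,.107,.365)"
```

```text
time_s: 12.85
position: [0.5111, 0.0681, 0.2533]
tcp_rot: [[0.159, 0.987, 0.001], [0.987, -0.159, -0.0], [0.0, 0.001, -1.0]]
force: [1.1, 0.1, 0.0]
opening: 0.497
grasp_force: 0.0
time_s: 13.45
position: [0.5245, 0.3359, 0.2531]
tcp_rot: [[0.159, 0.987, 0.0], [0.987, -0.159, -0.0], [0.0, 0.0, -1.0]]
force: [0.6, 0.4, -0.4]
opening: 0.501
grasp_force: 0.0
time_s: 14.05
position: [0.5247, 0.334, 0.253]
tcp_rot: [[-0.354, 0.935, -0.0], [0.935, 0.354, 0.0], [0.0, -0.0, -1.0]]
force: [0.8, -0.9, 0.9]
opening: 0.602
grasp_force: 0.0
t 14.05 p [0.5247 0.334  0.253 ] yaw 0.3622 F [ 0.8 -0.9  0.9] open 0.602 q6 1.4
shift cm [ 0.06  0.   14.6 ] roll -0.0028
```

```bash
python3 -m jog '[{"tx":0,"ty":0,"tz":3.5,"roll":0,"jaw":0.6},{"tx":0,"ty":0,"tz":3.5,"roll":0,"jaw":0.6},{"tx":0,"ty":0,"tz":3,"roll":0,"jaw":0.6},{"tx":0,"ty":0,"tz":2,"roll":0,"jaw":0.6},{"tx":0,"ty":0,"tz":1.5,"roll":0,"jaw":0.6},{"tx":0,"ty":0,"tz":0.9,"roll":0,"jaw":0.6},{"tx":0,"ty":0,"tz":0,"roll":0,"jaw":0.6}]'
python3 - <<'E'
from h import *
c=capture("scene"); cv2.imwrite("pics/pre.png",cv2.resize(c["img"][150:260,380:510],None,fx=5,fy=5,interpolation=2)[:,:,::-1]); rows(.5245,.3345)
E
```

```text
time_s: 14.75
position: [0.5243, 0.3337, 0.1081]
tcp_rot: [[-0.356, 0.934, -0.002], [0.934, 0.356, -0.001], [-0.0, -0.002, -1.0]]
force: [-0.6, 0.4, -0.7]
opening: 0.598
grasp_force: 0.0
t 14.8 p [0.5249 0.334  0.1091] yaw 0.3644 F [0.3 0.2 0.5] open 0.6 q6 1.3
shift cm [ 0.06 -0.02 -0.  ] roll None
```

View pics/pre.png

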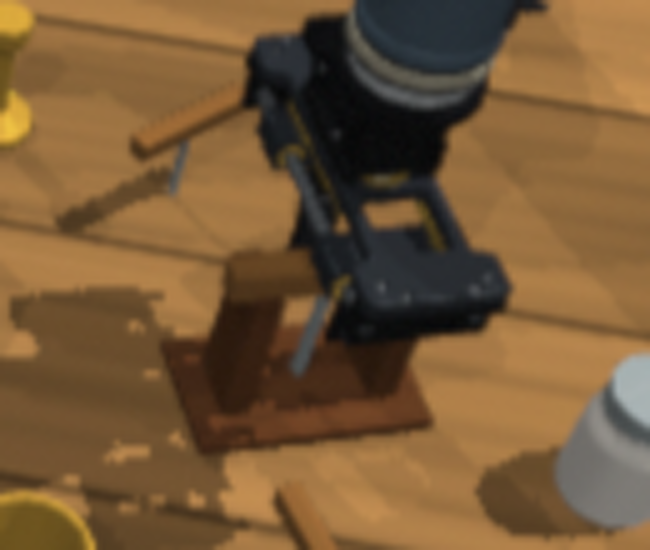

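The bar lies between the fingers, with the rod hanging at crop pixel (310,340), in front of the near finger. I close the gripper.

```bash
python3 -m jog '[{"tx":0,"ty":0,"tz":0,"roll":0,"jaw":0.4},{"tx":0,"ty":0,"tz":0,"roll":0,"jaw":0.3},{"tx":0,"ty":0,"tz":0,"roll":0,"jaw":0.2},{"tx":0,"ty":0,"tz":0,"roll":0,"jaw":0},{"tx":0,"ty":0,"tz":0,"roll":0,"jaw":0},{"tx":0,"ty":0,"tz":0,"roll":0,"jaw":0},{"tx":0,"ty":0,"tz":0,"roll":0,"jaw":0}]'
python3 -c "
from h import *
rows(.5245,.3345)"
```

```text
time_s: 15.5
position: [0.5249, 0.3341, 0.1094]
tcp_rot: [[-0.357, 0.934, 0.0], [0.934, 0.357, 0.0], [0.0, 0.001, -1.0]]
force: [0.0, 0.3, 2.6]
opening: 0.224
grasp_force: 30.0
t 15.5 p [0.5249 0.3341 0.1094] yaw 0.365 F [0.  0.3 2.6] open 0.224 q6 1.3
shift cm [ 0.05 -0.02 -0.  ] roll None
```

```bash
python3 -m jog '[{"tx":0,"ty":0,"tz":-0.5,"roll":0,"jaw":0},{"tx":0,"ty":0,"tz":-1,"roll":0,"jaw":0},{"tx":0,"ty":0,"tz":-2,"roll":0,"jaw":0},{"tx":0,"ty":0,"tz":-3,"roll":0,"jaw":0},{"tx":0,"ty":0,"tz":-3.5,"roll":0,"jaw":0},{"tx":0,"ty":0,"tz":-2.5,"roll":0,"jaw":0},{"tx":0,"ty":0,"tz":-1,"roll":0,"jaw":0},{"tx":0,"ty":0,"tz":0,"roll":0,"jaw":0}]'
python3 - <<'E'
from h import *
C={n:capture(n) for n in("scene","top")}
s=read_state(); p=np.array(s["position"]); print(p, s["force"].round(1),s["opening"])
for n in C:
    r=landmark_of(n,"pin"); print(n,"pred tip px",np.round(proj(C[n],p-[0,0,.0894]),1),[(round(x["p"],2),np.round(x["point"],1).tolist(),at(C[n],*x["point"],p[2]-.0894).round(4).tolist()) for x in r])
    r=landmark_of(n,"reset_well"); print(n,[(round(x["p"],2),np.round(x["point"],1).tolist(),at(C[n],*x["point"],.035).round(4).tolist()) for x in r])
    q=(.4965,.028,-.2195)
    m=mask(n,"clock",(197,338) if n=="scene" else (219,312)); print(m.sum(),fit([(C[n],m)],B["clock"],q))
def crop(n,r,c,k=16,h=(18,25)): 
    im=C[n]["img"][r-h[0]:r+h[0],c-h[1]:c+h[1]]; return cv2.resize(im,None,fx=k,fy=k,interpolation=cv2.INTER_NEAREST)
a=crop("scene",195,348,11,(26,34)); b=crop("top",220,303,11,(26,34))
cv2.imwrite("pics/wells.png",cv2.resize(np.vstack([a,b]),(784,600) ,interpolation=cv2.INTER_AREA)[:,:,::-1] if 0 else np.vstack([cv2.resize(a,(748,300),interpolation=cv2.INTER_AREA)]*0+[cv2.resize(a,(392,300)),cv2.resize(b,(392,300))])[:,:,::-1])
E
```

```text
time_s: 16.3
position: [0.5254, 0.3343, 0.2459]
tcp_rot: [[-0.357, 0.934, 0.003], [0.934, 0.357, 0.001], [0.0, 0.004, -1.0]]
force: [-0.2, -1.3, -0.1]
opening: 0.225
grasp_force: 30.0
[0.52388837 0.33360382 0.24303662] [-0.9 -0.4 -1.2] 0.22415200576375116
scene pred tip px [193.1 450. ] [(0.82, [190.2, 451.4], [0.5124, 0.3369, 0.1536]), (0.76, [274.8, 439.5], [0.7818, 0.3169, 0.1536]), (0.48, [193.5, 416.6], [0.5461, 0.2468, 0.1536]), (0.47, [274.0, 383.7], [0.8092, 0.1926, 0.1536])]
scene [(0.87, [195.8, 359.8], [0.4863, 0.0941, 0.035]), (0.22, [244.5, 500.2], [0.5707, 0.499, 0.035])]
3131 (array([ 0.4949,  0.0278, -0.2061]), np.float64(0.025))
top pred tip px [209.8 217. ] [(0.65, [166.0, 224.8], [0.6669, 0.3115, 0.1536]), (0.63, [207.3, 216.5], [0.532, 0.3354, 0.1536]), (0.56, [249.9, 245.6], [0.3954, 0.2388, 0.1536])]
top [(0.83, [222.4, 298.6], [0.4895, 0.074, 0.035])]
2367 (array([ 0.4973,  0.0287, -0.2207]), np.float64(0.029))
```

View pics/wells.png

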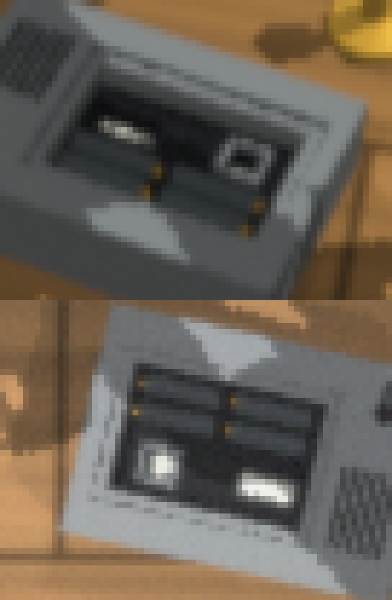

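Run:
```python
from h import *
C={n:capture(n) for n in("scene","top")}
q=(.4962,.0282,-.2145); c,s=np.cos(q[2]),np.sin(q[2])
def loc(p): d=p[:2]-np.array(q[:2]); return np.round([c*d[0]+s*d[1],-s*d[0]+c*d[1]],4)
P={"scene":(196.1,355.8),"top":(221.9,295.9)}
for n in C:
    p=at(C[n],*P[n],.035); print(n,p.round(4),loc(p))
# template fit: bright collar ring at z=.035 vs dark surround, over local offsets
def ring(cam,lx,ly,a,n=7,z=.035):
    t=np.linspace(-a,a,n); pts=[(x,y) for x in t for y in t if max(abs(x),abs(y))>a-1e-6]
    g=cv2.cvtColor(cam["img"],cv2.COLOR_RGB2GRAY).astype(np.float32); v=[]
    W=[(q[0]+c*(lx+x)-s*(ly+y),q[1]+s*(lx+x)+c*(ly+y),z) for x,y in pts]
    uv=np.array([proj(cam,w) for w in W],np.float32)
    return cv2.remap(g,uv[:,1:2].copy(),uv[:,:1].copy(),cv2.INTER_LINEAR).mean()
for n in C:
    best=max((ring(C[n],x,y,.0105)-ring(C[n],x,y,.0165,z=.031),x,y) for x in np.arange(-.032,-.008,.001) for y in np.arange(.03,.075,.001)); 
    x,y=best[1:]; print(n,np.round(best,4),np.round([q[0]+c*x-s*y,q[1]+s*x+c*y],4))
# tip check in images: rod as thin mask
for n in C:
    r=landmark_of(n,"pin_handle"); print(n,[(at(C[n],*x["point"],read_state()["position"][2]).round(4).tolist()) for x in r][:2])
rows(.488,.086)
```

```text
scene [0.4903 0.0826 0.035 ] [-0.0173  0.0519]
top [0.4911 0.0833 0.035 ] [-0.0167  0.0528]
scene [ 4.17526e+01 -1.80000e-02  5.20000e-02] [0.4897 0.0828]
top [ 6.1391e+01 -1.7000e-02  5.3000e-02] [0.4909 0.0836]
scene [[0.8714, -0.0991, 0.2436], [0.7514, -0.3827, 0.2436]]
top [[0.6642, 0.3063, 0.2438], [0.5201, 0.3321, 0.2438]]
t 16.9 p [0.5247 0.3339 0.2438] yaw 0.365 F [ 0.  -0.1 -0.8] open 0.221 q6 1.3
shift cm [-2.185e+01 -1.227e+01  1.000e-02] roll None
```

```bash
python3 -m jog '[{"tx":-1.78,"ty":-0.97,"tz":0,"roll":0,"jaw":0},{"tx":-3.33,"ty":-1.83,"tz":0,"roll":0,"jaw":0},{"tx":-4,"ty":-2.19,"tz":0,"roll":0,"jaw":0},{"tx":-4,"ty":-2.19,"tz":0,"roll":0,"jaw":0},{"tx":-4,"ty":-2.19,"tz":0,"roll":0,"jaw":0},{"tx":-3.33,"ty":-1.83,"tz":0,"roll":0,"jaw":0},{"tx":-1.77,"ty":-0.97,"tz":0,"roll":0,"jaw":0},{"tx":0,"ty":0,"tz":0,"roll":0,"jaw":0}]'
python3 -m jog '[{"tx":0,"ty":0,"tz":2,"roll":0,"jaw":0},{"tx":0,"ty":0,"tz":3,"roll":0,"jaw":0},{"tx":0,"ty":0,"tz":2.5,"roll":0,"jaw":0},{"tx":0,"ty":0,"tz":1.3,"roll":0,"jaw":0},{"tx":0,"ty":0,"tz":0,"roll":0,"jaw":0},{"tx":0,"ty":0,"tz":0,"roll":0,"jaw":0}]'
python3 - <<'E'
from h import *
rows(.4903,.083); s=read_state(); p=np.array(s["position"])
out=[]
for n in("scene","top"):
    c=capture(n); tip=p-[0,0,.0894]; r,k=proj(c,tip); r2,k2=proj(c,[.4903,.083,.035]); rt,kt=proj(c,p-[0,0,.013])
    print(n,"pred tip",round(r,1),round(k,1),"well",round(r2,1),round(k2,1))
    r0,c0=int(r2)-35,int(k2)-25; im=cv2.resize(c["img"][r0:r0+55,c0:c0+50],None,fx=8,fy=8,interpolation=2)
    f=lambda a,b:(int((b-c0+.5)*8),int((a-r0+.5)*8))
    cv2.circle(im,f(r,k),3,(255,0,0),-1); cv2.circle(im,f(r2,k2),3,(0,255,0),-1); out.append(im)
cv2.imwrite("pics/hover.png",np.hstack(out)[:,:,::-1])
E
```

```text
time_s: 17.7
position: [0.4902, 0.0807, 0.2443]
tcp_rot: [[-0.353, 0.936, 0.0], [0.936, 0.353, -0.001], [-0.001, -0.0, -1.0]]
force: [0.4, 0.3, -1.2]
opening: 0.228
grasp_force: 30.0
time_s: 18.3
position: [0.4908, 0.0838, 0.1562]
tcp_rot: [[-0.358, 0.934, 0.0], [0.934, 0.358, 0.0], [0.0, 0.001, -1.0]]
force: [0.3, 0.5, -0.5]
opening: 0.225
grasp_force: 30.0
t 18.3 p [0.4908 0.0838 0.1562] yaw 0.3658 F [ 0.3  0.5 -0.5] open 0.225 q6 -24.2
shift cm [-0.06 -0.07 -0.  ] roll None
scene pred tip 189.3 357.0 well 196.1 355.9
top pred tip 221.7 295.3 well 222.1 296.0
```

View pics/hover.png

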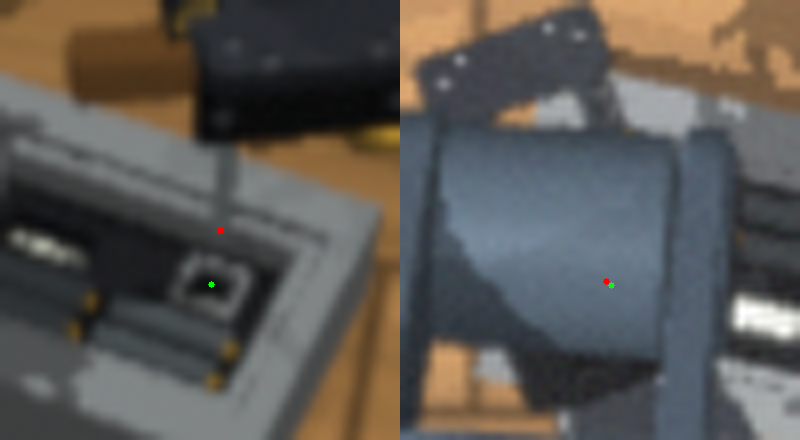

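Run:
```python
from h import *
c=capture("scene"); p=np.array(read_state()["position"]); g=c["img"].astype(int).sum(2)/3
for h in (.035,.045,.055,.065,.075,.083,.09,.095):
    r,k=proj(c,p-[0,0,h]); i=int(round(r)); j=int(round(k)); print(h,round(r,1),round(k,1),j-6,g[i,j-6:j+8].astype(int))
```

```text
0.035 176.5 358.4 352 [107  93  39  13  12  14  12  13  14  15  14  14  17  18]
0.045 178.9 358.1 352 [122 118 106  99  93  71  65  71  83  65  62  69  87  89]
0.055 181.3 357.8 352 [122 123 123 122 115  84  80  93 118 118 116 113 108 105]
0.065 183.6 357.5 352 [ 95 100 106 116 107  81  86 111 130 132 130 126 125 123]
0.075 185.9 357.3 351 [104 117 119 111 108  90  79  79  90 105 117 120 120 123]
0.083 187.7 357.0 351 [ 63  66  68  76  83  79  79  88 105 104 102  93  82  94]
0.09 189.3 356.9 351 [ 55  61  62  64  66  72  78  79  92  97 108 112 109 105]
0.095 190.4 356.7 351 [ 36  46  55  59  61  66  69  65  66  70  84  97 103 114]
```

```bash
python3 -m jog '[{"tx":-0.06,"ty":-0.07,"tz":0,"roll":0,"jaw":0},{"tx":0,"ty":0,"tz":1,"roll":0,"jaw":0},{"tx":0,"ty":0,"tz":1,"roll":0,"jaw":0},{"tx":0,"ty":0,"tz":0.6,"roll":0,"jaw":0},{"tx":0,"ty":0,"tz":0.4,"roll":0,"jaw":0},{"tx":0,"ty":0,"tz":0.3,"roll":0,"jaw":0},{"tx":0,"ty":0,"tz":0.3,"roll":0,"jaw":0},{"tx":0,"ty":0,"tz":0,"roll":0,"jaw":0}]'
python3 -m jog '[{"tx":0,"ty":0,"tz":0.3,"roll":0,"jaw":0},{"tx":0,"ty":0,"tz":0.3,"roll":0,"jaw":0},{"tx":0,"ty":0,"tz":0.2,"roll":0,"jaw":0},{"tx":0,"ty":0,"tz":0,"roll":0,"jaw":0},{"tx":0,"ty":0,"tz":0,"roll":0,"jaw":0}]'
```

```text
time_s: 19.25
position: [0.4897, 0.0822, 0.1197]
tcp_rot: [[-0.357, 0.934, -0.001], [0.934, 0.357, 0.0], [0.0, -0.001, -1.0]]
force: [0.7, -0.0, -0.6]
opening: 0.226
grasp_force: 30.0
time_s: 19.75
position: [0.4899, 0.0822, 0.112]
tcp_rot: [[-0.357, 0.934, -0.0], [0.934, 0.357, -0.0], [0.0, -0.0, -1.0]]
force: [-1.2, -0.8, -0.8]
opening: 0.23
grasp_force: 30.0
```

The tip is 12 mm inside the well with no contact force, so it has entered cleanly. I press on slowly.

```bash
python3 -m jog '[{"tx":0,"ty":0,"tz":0.25,"roll":0,"jaw":0},{"tx":0,"ty":0,"tz":0.25,"roll":0,"jaw":0},{"tx":0,"ty":0,"tz":0.15,"roll":0,"jaw":0},{"tx":0,"ty":0,"tz":0,"roll":0,"jaw":0}]'
python3 -m jog '[{"tx":0,"ty":0,"tz":0.15,"roll":0,"jaw":0},{"tx":0,"ty":0,"tz":0.15,"roll":0,"jaw":0},{"tx":0,"ty":0,"tz":0,"roll":0,"jaw":0}]'
python3 -m jog '[{"tx":0,"ty":0,"tz":0.1,"roll":0,"jaw":0},{"tx":0,"ty":0,"tz":0,"roll":0,"jaw":0}]'
```

```text
time_s: 20.15
position: [0.49, 0.0822, 0.1055]
tcp_rot: [[-0.357, 0.934, 0.0], [0.934, 0.357, -0.0], [-0.0, 0.0, -1.0]]
force: [-0.2, -0.8, 0.9]
opening: 0.226
grasp_force: 30.0
time_s: 20.45
position: [0.49, 0.0822, 0.1026]
tcp_rot: [[-0.357, 0.934, 0.0], [0.934, 0.357, 0.0], [-0.0, 0.0, -1.0]]
force: [-0.4, 0.1, 3.8]
opening: 0.223
grasp_force: 30.0
time_s: 20.65
position: [0.49, 0.0822, 0.1017]
tcp_rot: [[-0.357, 0.934, 0.0], [0.934, 0.357, -0.0], [-0.0, 0.0, -1.0]]
force: [-0.4, -0.2, 3.5]
opening: 0.228
grasp_force: 30.0
```

Spring force is building. I go on until the bottom stop.

```bash
python3 -m jog '[{"tx":0,"ty":0,"tz":0.1,"roll":0,"jaw":0},{"tx":0,"ty":0,"tz":0,"roll":0,"jaw":0}]'
python3 -m jog '[{"tx":0,"ty":0,"tz":0.05,"roll":0,"jaw":0},{"tx":0,"ty":0,"tz":0,"roll":0,"jaw":0},{"tx":0,"ty":0,"tz":0,"roll":0,"jaw":0}]'
python3 -m jog '[{"tx":0,"ty":0,"tz":0.05,"roll":0,"jaw":0},{"tx":0,"ty":0,"tz":0,"roll":0,"jaw":0},{"tx":0,"ty":0,"tz":0,"roll":0,"jaw":0}]'
```

```text
time_s: 20.85
position: [0.4902, 0.0822, 0.1011]
tcp_rot: [[-0.357, 0.934, 0.001], [0.934, 0.357, -0.0], [-0.0, 0.001, -1.0]]
force: [-1.0, -0.3, 8.0]
opening: 0.226
grasp_force: 30.0
time_s: 21.15
position: [0.4902, 0.0822, 0.101]
tcp_rot: [[-0.357, 0.934, 0.001], [0.934, 0.357, -0.0], [-0.001, 0.001, -1.0]]
force: [-1.7, -0.1, 9.8]
opening: 0.224
grasp_force: 30.0
time_s: 21.45
position: [0.4903, 0.0822, 0.1009]
tcp_rot: [[-0.357, 0.934, 0.002], [0.934, 0.357, -0.0], [-0.001, 0.001, -1.0]]
force: [-0.6, 0.3, 13.6]
opening: 0.228
grasp_force: 30.0
```

It has bottomed: the tip no longer moves while the force rises past the spring's. I hold for 1.5 s.

```bash
python3 -m jog '[{"tx":0,"ty":0,"tz":0,"roll":0,"jaw":0},{"tx":0,"ty":0,"tz":0,"roll":0,"jaw":0},{"tx":0,"ty":0,"tz":0,"roll":0,"jaw":0},{"tx":0,"ty":0,"tz":0,"roll":0,"jaw":0},{"tx":0,"ty":0,"tz":0,"roll":0,"jaw":0},{"tx":0,"ty":0,"tz":0,"roll":0,"jaw":0},{"tx":0,"ty":0,"tz":0,"roll":0,"jaw":0},{"tx":0,"ty":0,"tz":0,"roll":0,"jaw":0}]'
python3 -m jog '[{"tx":0,"ty":0,"tz":0,"roll":0,"jaw":0},{"tx":0,"ty":0,"tz":0,"roll":0,"jaw":0},{"tx":0,"ty":0,"tz":0,"roll":0,"jaw":0},{"tx":0,"ty":0,"tz":0,"roll":0,"jaw":0},{"tx":0,"ty":0,"tz":0,"roll":0,"jaw":0},{"tx":0,"ty":0,"tz":0,"roll":0,"jaw":0},{"tx":0,"ty":0,"tz":0,"roll":0,"jaw":0},{"tx":0,"ty":0,"tz":0,"roll":0,"jaw":0}]'
python3 -m jog '[{"tx":0,"ty":0,"tz":-0.4,"roll":0,"jaw":0},{"tx":0,"ty":0,"tz":-0.8,"roll":0,"jaw":0},{"tx":0,"ty":0,"tz":-1.2,"roll":0,"jaw":0},{"tx":0,"ty":0,"tz":-2,"roll":0,"jaw":0},{"tx":0,"ty":0,"tz":-3,"roll":0,"jaw":0},{"tx":0,"ty":0,"tz":-3.5,"roll":0,"jaw":0},{"tx":0,"ty":0,"tz":-3.3,"roll":0,"jaw":0},{"tx":0,"ty":0,"tz":0,"roll":0,"jaw":0}]'
python3 -c "
from h import *
rows(.5249,.3341,None,.365)"
```

```text
time_s: 22.25
position: [0.4903, 0.0822, 0.1009]
tcp_rot: [[-0.357, 0.934, 0.002], [0.934, 0.357, -0.0], [-0.001, 0.001, -1.0]]
force: [-1.5, -0.6, 14.5]
opening: 0.224
grasp_force: 30.0
time_s: 23.05
position: [0.4903, 0.0822, 0.1009]
tcp_rot: [[-0.357, 0.934, 0.002], [0.934, 0.357, -0.0], [-0.001, 0.001, -1.0]]
force: [-1.8, -0.2, 14.0]
opening: 0.224
grasp_force: 30.0
time_s: 23.85
position: [0.4925, 0.0822, 0.2461]
tcp_rot: [[-0.357, 0.934, 0.01], [0.934, 0.357, -0.001], [-0.004, 0.009, -1.0]]
force: [0.6, -0.5, -0.0]
opening: 0.228
grasp_force: 30.0
t 23.85 p [0.4925 0.0822 0.2461] yaw 0.3652 F [ 0.6 -0.5 -0. ] open 0.228 q6 -24.3
shift cm [2.237e+01 1.202e+01 2.000e-02] roll 0.0002
```

```bash
python3 -m jog '[{"tx":1.78,"ty":0.98,"tz":0,"roll":0,"jaw":0},{"tx":3.34,"ty":1.84,"tz":0,"roll":0,"jaw":0},{"tx":4.01,"ty":2.2,"tz":0,"roll":0,"jaw":0},{"tx":4.01,"ty":2.2,"tz":0,"roll":0,"jaw":0},{"tx":4.01,"ty":2.2,"tz":0,"roll":0,"jaw":0},{"tx":3.34,"ty":1.84,"tz":0,"roll":0,"jaw":0},{"tx":1.78,"ty":0.98,"tz":0,"roll":0,"jaw":0},{"tx":0,"ty":0,"tz":0,"roll":0,"jaw":0}]'
python3 -m jog '[{"tx":0,"ty":0,"tz":0,"roll":0,"jaw":0},{"tx":0,"ty":0,"tz":0,"roll":0,"jaw":0},{"tx":0,"ty":0,"tz":0,"roll":0,"jaw":0}]'
python3 -c "
from h import *
rows(.5249,.3341,.1094,.365)
c=capture('scene'); g=c['img'].astype(int).sum(2)/3; p=np.array(read_state()['position'])
for h in (.045,.055,.065,.075):
    r,k=proj(c,p-[0,0,h]); i=int(round(r)); j=int(round(k)); print(h,round(r,1),round(k,1),j-6,g[i,j-6:j+8].astype(int))
"
```

```text
time_s: 24.65
position: [0.5239, 0.3365, 0.2402]
tcp_rot: [[-0.36, 0.933, -0.002], [0.933, 0.36, 0.0], [0.001, -0.001, -1.0]]
force: [-0.3, 0.4, -0.9]
opening: 0.229
grasp_force: 30.0
time_s: 24.95
position: [0.5245, 0.3326, 0.2414]
tcp_rot: [[-0.355, 0.935, -0.001], [0.935, 0.355, -0.001], [-0.0, -0.001, -1.0]]
force: [0.0, -0.4, -0.4]
opening: 0.223
grasp_force: 30.0
t 24.95 p [0.5245 0.3326 0.2414] yaw 0.3634 F [ 0.  -0.4 -0.4] open 0.223 q6 1.3
shift cm [ 0.13  0.1  13.2 ] roll -0.0016
0.045 182.4 453.7 448 [107 111 113 112  97  78  79  85 105 109 109 108 108  98]
0.055 185.0 452.8 447 [115 116 115 111  93  79  81  92 110 117 117 115 110 109]
0.065 187.6 451.8 446 [119 119 118 112  93  80  82  95 115 117 116 114 108 107]
0.075 190.1 450.9 445 [115 113 116 114 101  81  80  89 107 112 113 113 110 110]
```

```bash
python3 -m jog '[{"tx":0,"ty":0,"tz":2,"roll":0,"jaw":0},{"tx":0,"ty":0,"tz":3,"roll":0,"jaw":0},{"tx":0,"ty":0,"tz":3,"roll":0,"jaw":0},{"tx":0,"ty":0,"tz":2,"roll":0,"jaw":0},{"tx":0,"ty":0,"tz":1,"roll":0,"jaw":0},{"tx":0,"ty":0,"tz":0,"roll":0,"jaw":0},{"tx":0,"ty":0,"tz":0,"roll":0,"jaw":0}]'
python3 -c "
from h import *
rows(.5249,.3341,.1094,.365)"
```

```text
time_s: 25.7
position: [0.5255, 0.3339, 0.1324]
tcp_rot: [[-0.356, 0.934, 0.001], [0.934, 0.356, 0.001], [0.0, 0.002, -1.0]]
force: [0.2, 0.5, -0.1]
opening: 0.226
grasp_force: 30.0
t 25.7 p [0.5255 0.3339 0.1324] yaw 0.3645 F [ 0.2  0.5 -0.1] open 0.226 q6 1.3
shift cm [ 0.04 -0.05  2.3 ] roll -0.0005
```

```bash
python3 -m jog '[{"tx":0,"ty":-0.04,"tz":0.6,"roll":0,"jaw":0},{"tx":0,"ty":0,"tz":0.6,"roll":0,"jaw":0},{"tx":0,"ty":0,"tz":0.4,"roll":0,"jaw":0},{"tx":0,"ty":0,"tz":0.3,"roll":0,"jaw":0},{"tx":0,"ty":0,"tz":0.2,"roll":0,"jaw":0},{"tx":0,"ty":0,"tz":0.1,"roll":0,"jaw":0},{"tx":0,"ty":0,"tz":0,"roll":0,"jaw":0},{"tx":0,"ty":0,"tz":0,"roll":0,"jaw":0}]'
```

```text
time_s: 26.5
position: [0.5244, 0.3339, 0.1096]
tcp_rot: [[-0.357, 0.934, 0.0], [0.934, 0.357, 0.0], [-0.0, 0.0, -1.0]]
force: [0.3, -0.3, -0.3]
opening: 0.226
grasp_force: 30.0
```

```bash
python3 -m jog '[{"tx":0,"ty":0,"tz":0.05,"roll":0,"jaw":0},{"tx":0,"ty":0,"tz":0.05,"roll":0,"jaw":0},{"tx":0,"ty":0,"tz":0,"roll":0,"jaw":0},{"tx":0,"ty":0,"tz":0,"roll":0,"jaw":0}]'
python3 -m jog '[{"tx":0,"ty":0,"tz":0,"roll":0,"jaw":0}]'
```

```text
time_s: 26.9
position: [0.5245, 0.3339, 0.1094]
tcp_rot: [[-0.357, 0.934, 0.001], [0.934, 0.357, 0.0], [-0.0, 0.001, -1.0]]
force: [-1.9, -0.5, 5.7]
opening: 0.225
grasp_force: 30.0
time_s: 27.0
position: [0.5245, 0.3339, 0.1094]
tcp_rot: [[-0.357, 0.934, 0.001], [0.934, 0.357, 0.0], [-0.0, 0.001, -1.0]]
force: [-1.4, -0.4, 4.9]
opening: 0.228
grasp_force: 30.0
```

The pin is seated. I release it, rise clear, move aside and check.

```bash
python3 -m jog '[{"tx":0,"ty":0,"tz":0,"roll":0,"jaw":0.3},{"tx":0,"ty":0,"tz":0,"roll":0,"jaw":0.45},{"tx":0,"ty":0,"tz":0,"roll":0,"jaw":0.6},{"tx":0,"ty":0,"tz":0,"roll":0,"jaw":0.6},{"tx":0,"ty":0,"tz":0,"roll":0,"jaw":0.6},{"tx":0,"ty":0,"tz":-1,"roll":0,"jaw":0.6},{"tx":0,"ty":0,"tz":-2.5,"roll":0,"jaw":0.6},{"tx":0,"ty":0,"tz":-4,"roll":0,"jaw":0.6}]'
python3 -m jog '[{"tx":0,"ty":0,"tz":-4,"roll":0,"jaw":0.6},{"tx":0,"ty":0,"tz":-3,"roll":0,"jaw":0.6},{"tx":3,"ty":-4,"tz":0,"roll":0,"jaw":0.6},{"tx":3,"ty":-4,"tz":0,"roll":0,"jaw":0.6},{"tx":3,"ty":-4,"tz":0,"roll":0,"jaw":0.6},{"tx":3,"ty":-3,"tz":0,"roll":0,"jaw":0.6},{"tx":0,"ty":0,"tz":0,"roll":0,"jaw":0.6},{"tx":0,"ty":0,"tz":0,"roll":0,"jaw":0.6}]'
python3 - <<'E'
from h import *
a=capture("scene")["img"]; o=cv2.imread("pics/scene0.png")[:,:,::-1]
cv2.imwrite("pics/end.png",np.hstack([cv2.resize(a[140:300,190:530],None,fx=2.3,fy=2.3,interpolation=2)])[:,:,::-1])
E
```

```text
time_s: 27.8
position: [0.5227, 0.3331, 0.1825]
tcp_rot: [[-0.357, 0.934, -0.005], [0.934, 0.357, -0.002], [-0.0, -0.006, -1.0]]
force: [1.3, 0.1, -0.2]
opening: 0.595
grasp_force: 0.0
time_s: 28.6
position: [0.3409, 0.3929, 0.2545]
tcp_rot: [[-0.359, 0.933, 0.002], [0.933, 0.359, 0.001], [0.0, 0.002, -1.0]]
force: [0.8, -0.4, -0.2]
opening: 0.597
grasp_force: 0.0
```

View pics/end.png

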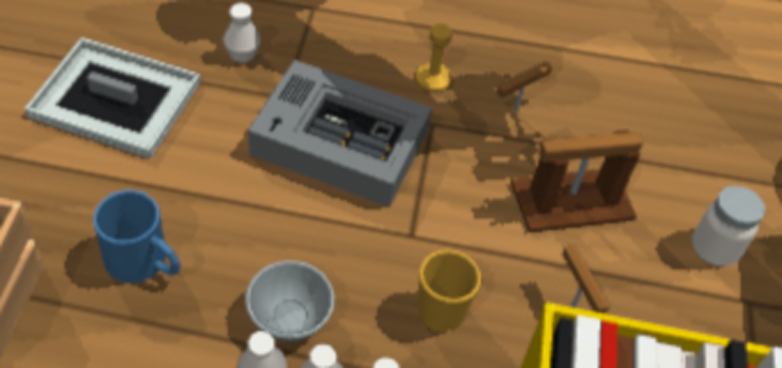

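The picture shows the cover flat in the tray, rib up (113,90), the pin hanging in its stand (588,160), and the other goods where they were.

```bash
python3 -c "
from rig import hand_in
print(hand_in())"
```

```text
the job is handed in; nothing more can be done
None
```

The job is handed in at about 29 s: the cover lies flat in the tray rib up, the reset button was held at its stop for over 1.6 s, and the pin hangs back in its stand with the other goods unmoved in the last picture.

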